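Close the terminal bay with its snap cover

TASK

Close the wiring bay of the grey terminal housing with the loose flat cover lying on its deck: slide the cover along the deck into the bay so that its leading edge goes under the two fixed lips, then press it down until both spring catches have snapped over its rear edge and it sits level, fully home. Press gently, do not hammer or force it (never more than about 50 N), and leave the relay on the housing and the carton and screwdriver on the bench where they are.

Things in the scene. Friction and masses are not known exactly. Their poses are not given: they have to be found in the camera images.
- housing: Fixed grey steel terminal housing, 210 (its x) x 380 (its y) x 55 mm high. Origin: centre of its underside, on the bench. Its flat top, the deck, has a rectangular bay: x -72.5 to +72.5, y +13.5 to +116 mm from the origin, sharp-edged, 12 mm deep down to two ledges 12 mm wide along its two x ends; open between them, with terminals lower down.
- bay_seat (a point): Centre of the bay at ledge height (43 mm above the bench, 12 mm below the deck); axes as the housing's. Home of the cover's origin, with 1.2 mm of play each way in y and 2.5 mm in x. Seated, the cover's top is flush with the deck.
- deck (a point): A point on the deck's top, on the housing's centre line, 80 mm from its origin towards -y; axes as the housing's. The cover starts on this plain part of the deck and is slid in towards +y.
- lips (a point): Midpoint between the two fixed steel lips at the bay's +y wall, at deck height. Lips: 24 mm wide, at x = -45 and +45 mm, reaching 5.5 mm into the bay; underside 6.5 mm above the ledges, top flush with the deck.
- cover: Loose rigid grey plastic cover, 0.2 to 0.36 kg. Flange 140 (x) x 100 (y) x 4 mm, on it a raised panel 124 x 84 mm; 12 mm thick in all; short dark stripes nearer its +y edge. Origin: centre of its underside. Starts flat on the deck, skewed up to 0.3 rad and up to 20 mm off the centre line. Too wide to grasp: push it by its 4 mm high flange edges.
- cover_catch_edge (a point): Middle of the cover's lower rear (-y) edge, 50 mm from its origin: it goes under the catches. Slid past the bay's rim with its ends lined up, the cover tips nose-down into the bay; pushed on to the +y wall, its front goes under the lips and this edge drops on the catch noses, about 8 mm too high. Pressed down near this edge, it snaps under them.
- catch_a (a joint): Spring catch at the bay's -y wall, x = -42 mm, 22 mm wide: a steel nose, top bevelled, 5 mm out of the wall, flat underside 5 mm above the ledge. Value: metres pushed back into the wall; 0 = fully out (sprung), at most 0.008. Pressing the cover past one catch takes about 4 to 12 N, depending on friction.
- catch_b (a joint): The same catch at the housing's x = +42 mm.
- relay: Bystander: plug-in relay, 30 x 42 x 58 mm high, standing on the deck near the housing's +y end.
- carton: Bystander: small white carton, 90 x 70 x 60 mm, on the bench at the left.
- screwdriver: Bystander: screwdriver lying on the bench at the right.
Mind the look-alikes: they are no part of the job. Of the things that look like the cover, the smaller one is meant.

How it is judged:
By the outcome, as a careful person would: the job done as asked, in the order asked, and still so for the second after the job is handed in, with the robot touching nothing.
It also fails if it takes over 72 s, if anything falls off the work surface, if the arm or the gripper's body presses on something with over 40 N, if the wrist force passes 120 N, or if a joint passes its speed limit or range.

ROBOT

A 6-joint arm with a two-finger parallel gripper is mounted at the origin on the work surface. World frame = base frame: x ahead of the robot, y to its left, z up, the work surface at z = 0. Lengths are in mm, angles in rad, forces in N, time in s.
With the tool pointing down it reaches from about 150 to 775 mm from the base axis. Payload 6.1 kg.
Tool frame: the origin (TCP) lies at the very end of the fingers, on their centre line; the grasp point (between the pads) lies arm.grip_depth behind it (arm.grip_depth is the distance from the TCP to the grasp point, in mm); z points along the fingers, y is the line along which they close (so a half turn about z gives the same grasp; the last joint's range is limited). The gripper opens to 85 mm and grips with 20 to 120 N. Pads are 22 mm wide; open, the fingers measure 114 mm over their backs; the gripper's body (76 mm by 85 mm) begins 54 mm behind the grasp point. The pads swing forward as they close: fully open they stand 13 mm farther back than shut.
Start: joints at [1.306, 0.126, -0.04, 1.405, 0, 1.571], TCP at [137.395, 506.686, 195.295] pointing down, gripper open.
Joint ranges: [-2.72, 2.72], [-0.95, 1.95], [-1.27, 1.35], [-1.78, 2.02], [-1.46, 1.47], [-3.14, 3.14]. Speed limits (rad/s): [2.39, 2.39, 3.01, 3.14, 3.14, 3.14].

INTERFACE

Orientations are given as a unit quaternion [w, x, y, z].
In Python, from plant import arm, viewer, models gives the robot as it stands.
- The arm moves only by the tool play_rows, never from a script. Its argument "series" is a list of rows, each an object with "hand": the closure, from -1 (fully open) to 1 (shut); "dp": the shift along the tool's x, y, z in units of 25 mm (1.0 is 25 mm), a list of three; "angular": the turn, a rotation vector about the tool's x, y, z in degrees, a list of three. A call has 1 to 5 rows; each row shifts and turns the commanded pose from where the row before left it, along the tool's axes as they then stand; what a row does not reach is not made up. A row lasts 1/10 s, in which the tool goes at most 50 mm and 8.59 degrees, less where a joint would pass 70% of its speed; a pose out of reach is approached as far as the arm can. A call is refused whole if a number of a shift passes 1 or a number of a turn 8.59, either way. A call with a gripper value outside its range is refused whole. The fingers move at their own pace and stop on an object; "squeeze" is the grip in N (left out, the last holds). Time passes only in rows, so rows that do not move let the fingers close. It gives the time, the measured TCP pose, the force, the opening and the grip force at its end, in the units of the state.
- arm.sense(): the state, without advancing time (a new reading comes with each control period).
- viewer.snapshot(name): name is "side" or "top" or "wrist"; returns the picture (420x560x3 uint8, red, green, blue); there is no depth.
- viewer.camera_params(name): a dict with "fx", "fy", "cx", "cy" (pixels), "rvec" (rotation vector, rad) and "tvec" (3), from world to camera coordinates, as OpenCV has them; the wrist camera has in their place "hand_eye" (4x4, takes a point from camera to tool coordinates, whose origin is the TCP and whose axes are the flange's). Camera axes: x right, y down, z forward; pixel columns grow to the right and rows downward; lengths in mm; the calibration is good to about 2 mm. A picture is of the moment at which its call begins: read the wrist's pose just before it. camera_params takes no time and is no camera call.
- arm.sign_off(): hands the job in; it is judged then, once.
Trained networks look in the newest picture that a camera, given by its name, has taken for a name from the list of things; names that differ only in an ending like _2 or _b are one class to them, and where a whole thing is asked for, a point or a joint stands for the part that bears it (a point fixed in the world has none). Each returns a list of dicts, best first, with "confidence" (0 to 1); they miss things now and then, are a little off and sometimes report something else, mostly with a low value. They report only what shows in the picture. A call takes as long as a camera call. They do not tell look-alikes from the thing itself.
- models.recognise(camera, thing): "position" ([x, y, z] in mm, in world coordinates, good to about 4 mm: the middle of the surface that is visible of it).
The state is a dict: "t": time; "joints": joint angles; "joint_velocities": joint speeds; "tau": joint torques, N m; "ee_pos": TCP position; "orientation": TCP orientation; "wrist_force": force on the tool from outside, world axes, zero at the start; "moment": the same for the moment, N m; "gripper_width": opening from 0.0 (shut) to 1.0 (fully open); "grasp_force": force on a finger pad.
Only numpy, scipy, OpenCV 4.12 (cv2) and the standard library are available. Lean on these libraries where they do the work, as an engineer would, in place of code of your own. Each camera call takes 0.05 s, during which the arm holds its last target. There are 200 camera calls.

## Working session

There is one attempt and no reset: what is moved stays moved. The work goes in short steps, Python scripts to look and compute and a tool call to move; the robot and the scene stay as the last step left them, time stands still between calls to the robot, and variables do not carry over. Pictures are saved under pics/ and viewed, at most 10 in all, crops included, and the job is handed in when it is done.

Besides the shell and the picture viewer there is one more tool, called after "Emit:" as name(argument=value, ...) on one line, values as JSON. play_rows: Moves the arm, as the interface text tells. Its arguments: {"type":"object","properties":{"series":{"type":"array","items":{"type":"object","properties":{"hand":{"type":"number"},"dp":{"type":"array","items":{"type":"number"}},"angular":{"type":"array","items":{"type":"number"}}}}},"squeeze":{"type":"number"}},"required":["series"]}

```bash
ls; mkdir -p pics; python3 - <<'E'
from plant import arm, viewer, models
import cv2
s=arm.sense(); print(s['t'],s['ee_pos'],s['orientation'],getattr(arm,'grip_depth',None))
for c in ('top','side'):
    im=viewer.snapshot(c); cv2.imwrite(f'pics/{c}0.png',im[:,:,::-1])
    for th in ('cover','housing','relay','lips','catch_a','cover_catch_edge'):
        try: print(c,th,[(d['position'],round(d['confidence'],2)) for d in models.recognise(c,th)][:4])
        except Exception as e: print(c,th,e)
E
```

```text
pics
0.0 [137.27197908 506.27873561 194.51519053] [-9.50646296e-05  1.31998243e-01  9.91249638e-01 -7.81261880e-04] 18.700000000000003
top cover [([300.9, -281.8, 17.7], 0.96), ([570.8, -88.8, 66.7], 0.79)]
top housing [([542.8, 25.4, 56.2], 0.6)]
top relay [([597.8, 157.7, 110.1], 0.66)]
top lips [([537.9, 24.4, 53.4], 0.85)]
top catch_a []
top cover_catch_edge [([308.7, -282.6, 19.5], 0.73), ([568.3, -90.3, 66.7], 0.68), ([460.1, -446.5, 21.3], 0.62)]
side cover [([310.1, -255.5, 16.7], 0.92), ([569.1, -77.1, 64.6], 0.85)]
side housing [([538.7, 112.4, 57.3], 0.71)]
side relay [([604.8, 178.2, 87.4], 0.67)]
side lips [([541.5, 111.6, 54.5], 0.8)]
side catch_a [([542.4, 109.3, 52.4], 0.7)]
side cover_catch_edge [([570.4, -74.7, 65.3], 0.96), ([315.9, -254.8, 15.5], 0.71), ([537.7, 112.8, 55.9], 0.27)]
```

View pics/top0.png

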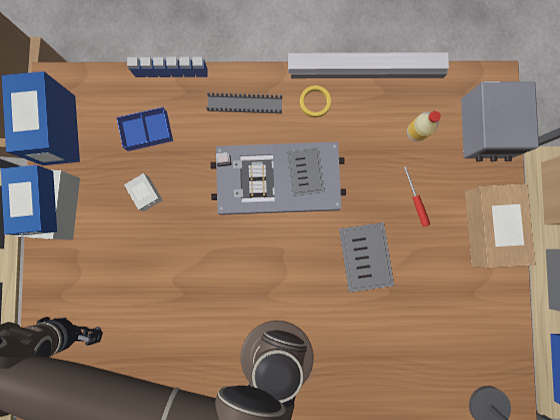

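View pics/side0.png

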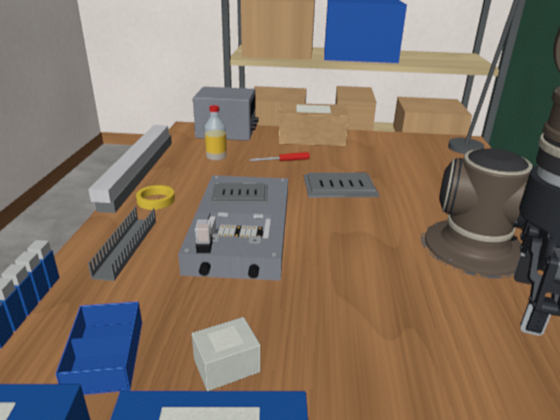

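The top view shows the housing at about (280,178) px. The bay is on its left at (258,178) and the right cover lies on the deck at (305,172); the larger look-alike is on the bench at (366,256). The relay is at (223,158). Next I'll use the wrist camera for accuracy.

```bash
cat > h.py <<'E'
from plant import arm, viewer, models
import numpy as np, cv2
from scipy.spatial.transform import Rotation as R
def pose():
    s=arm.sense(); q=s['orientation']; return s,np.array(s['ee_pos']),R.from_quat([q[1],q[2],q[3],q[0]])
def wrist():
    s,p,r=pose(); im=viewer.snapshot('wrist'); return p,r,im
def ray(uv,p,r,z,cam='wrist'):
    c=viewer.camera_params(cam); K=np.array([[c['fx'],0,c['cx']],[0,c['fy'],c['cy']],[0,0,1.]])
    uv=np.atleast_2d(np.array(uv,float)); d=np.c_[uv,np.ones(len(uv))]@np.linalg.inv(K).T
    if cam=='wrist':
        H=np.array(c['hand_eye']); o=p+r.apply(H[:3,3]); d=r.apply(d@H[:3,:3].T)
    else:
        Rc=cv2.Rodrigues(np.array(c['rvec'],float))[0]; o=-Rc.T@np.array(c['tvec']).ravel(); d=d@Rc
    return o+d*((z-o[2])/d[:,2])[:,None]
def go(target,yaw=None):
    """total dp units & turn for world target; yaw=desired world angle of tool y axis (mod pi)"""
    s,p,r=pose(); d=r.inv().apply(np.array(target)-p); print('t',round(s['t'],2),'p',p.round(1),'F',np.round(s['wrist_force'],1),'dp units',(d/25).round(2))
    y=r.apply([0,1,0]); a=np.degrees(np.arctan2(y[1],y[0])); print(' tool-y yaw',a.round(2),'tilt z',r.apply([0,0,1]).round(3))
    if yaw is not None:
        e=(np.degrees(yaw)-a+90)%180-90; print(' turn about tool z',round(-e,2))
E
python3 - <<'E'
from h import *
print(viewer.camera_params('wrist'))
p=None
# coarse housing from top picture corners
print(ray([[217,151],[338,143],[341,207],[219,214]],0,0,55,'top').round(1))
go([440,0,330])
E
```

```text
{'fx': 350.370782120982, 'fy': 350.370782120982, 'cx': 285.6677211486004, 'cy': 209.97391943001148, 'hand_eye': array([[ 1.93263412e-04, -9.62858440e-01, -2.70006643e-01,
         6.91252842e+01],
       [ 9.99999943e-01,  1.11660994e-04,  3.17583559e-04,
        -3.13267064e-01],
       [-2.75638800e-04, -2.70006689e-01,  9.62858407e-01,
        -1.79510199e+02],
       [ 0.00000000e+00,  0.00000000e+00,  0.00000000e+00,
         1.00000000e+00]])}
[[ 637.4  182.4   55. ]
 [ 660.8 -193.    55. ]
 [ 461.  -198.7   55. ]
 [ 441.5  175.3   55. ]]
t 0.7 p [137.4 506.7 195.3] F [-0.   0.2  0. ] dp units [-16.99 -16.39  -5.39]
 tool-y yaw 74.83 tilt z [-0.  0. -1.]
```

Emit:
play_rows(series=[{"hand":-1,"dp":[-0.98,-0.62,-0.1],"angular":[0,0,0]},{"hand":-1,"dp":[-0.98,-0.62,-0.1],"angular":[0,0,0]},{"hand":-1,"dp":[-0.98,-0.62,-0.1],"angular":[0,0,0]},{"hand":-1,"dp":[-0.98,-0.62,-0.1],"angular":[0,0,0]},{"hand":-1,"dp":[-0.98,-0.62,-0.1],"angular":[0,0,0]}])

```text
t: 1.2
ee_pos: [236.0, 399.0, 208.0]
orientation: [0.0, 0.132, 0.991, 0.0]
wrist_force: [0.1, -0.2, -0.7]
gripper_width: 0.999
grasp_force: 0.0
```

Emit:
play_rows(series=[{"hand":-1,"dp":[-0.98,-0.62,-0.1],"angular":[0,0,0]},{"hand":-1,"dp":[-0.98,-0.62,-0.1],"angular":[0,0,0]},{"hand":-1,"dp":[-0.98,-0.62,-0.1],"angular":[0,0,0]},{"hand":-1,"dp":[-0.98,-0.62,-0.1],"angular":[0,0,0]},{"hand":-1,"dp":[-0.98,-0.62,-0.1],"angular":[0,0,0]}])

```text
t: 1.7
ee_pos: [334.0, 292.0, 220.5]
orientation: [0.0, 0.132, 0.991, 0.0]
wrist_force: [0.5, 0.4, -0.4]
gripper_width: 1.002
grasp_force: 0.0
```

Emit:
play_rows(series=[{"hand":-1,"dp":[-0.98,-0.62,-0.1],"angular":[0,0,0]},{"hand":-1,"dp":[-0.98,-0.62,-0.1],"angular":[0,0,0]},{"hand":-1,"dp":[-0.98,-0.62,-0.1],"angular":[0,0,0]},{"hand":-1,"dp":[-0.98,-0.62,-0.1],"angular":[0,0,0]},{"hand":-1,"dp":[-0.98,-0.62,-0.1],"angular":[0,0,0]}])

```text
t: 2.2
ee_pos: [432.0, 185.1, 233.1]
orientation: [0.0, 0.132, 0.991, 0.0]
wrist_force: [0.4, 1.0, 0.4]
gripper_width: 1.002
grasp_force: 0.0
```

Emit:
play_rows(series=[{"hand":-1,"dp":[-0.98,-0.62,-0.1],"angular":[0,0,0]},{"hand":-1,"dp":[-0.98,-0.62,-0.1],"angular":[0,0,0]},{"hand":-1,"dp":[-0.98,-0.62,-0.1],"angular":[0,0,0]},{"hand":-1,"dp":[-0.98,-0.62,-0.1],"angular":[0,0,0]},{"hand":-1,"dp":[-0.98,-0.62,-0.1],"angular":[0,0,0]}])

```text
t: 2.7
ee_pos: [529.9, 78.2, 245.5]
orientation: [0.0, 0.132, 0.991, 0.0]
wrist_force: [0.7, -0.1, 0.2]
gripper_width: 1.002
grasp_force: 0.0
```

Emit:
play_rows(series=[{"hand":-1,"dp":[0,0,0],"angular":[0,0,8]},{"hand":-1,"dp":[0,0,0],"angular":[0,0,8]},{"hand":-1,"dp":[0,0,0],"angular":[0,0,8]},{"hand":-1,"dp":[0,0,0],"angular":[0,0,8]},{"hand":-1,"dp":[0,0,0],"angular":[0,0,8]}])

```text
t: 3.2
ee_pos: [529.2, 79.2, 245.3]
orientation: [-0.0, 0.466, 0.885, 0.0]
wrist_force: [1.1, 0.6, -0.4]
gripper_width: 1.001
grasp_force: 0.0
```

Emit:
play_rows(series=[{"hand":-1,"dp":[0,0,0],"angular":[0,0,8]},{"hand":-1,"dp":[0,0,0],"angular":[0,0,8]},{"hand":-1,"dp":[0,0,0],"angular":[0,0,8]},{"hand":-1,"dp":[0,0,0],"angular":[0,0,7.4]},{"hand":-1,"dp":[0,0,0],"angular":[0,0,0]}])

```text
t: 3.7
ee_pos: [529.2, 79.3, 245.3]
orientation: [0.0, 0.686, 0.728, 0.0]
wrist_force: [-0.1, 0.4, -0.5]
gripper_width: 0.995
grasp_force: 0.0
```

```bash
python3 - <<'E'
from h import *
go([549,60,250],np.radians(3.4))
p,r,im=wrist(); np.savez('w1.npz',p=p,q=r.as_quat(),im=im); cv2.imwrite('pics/w1.png',cv2.resize(im[:,:,::-1],(800,600),interpolation=cv2.INTER_CUBIC))
E
```

```text
t 3.7 p [529.2  79.3 245.3] F [-0.1  0.4 -0.5] dp units [-0.82  0.74 -0.19]
 tool-y yaw 3.41 tilt z [ 0. -0. -1.]
 turn about tool z 0.01
```

View pics/w1.png

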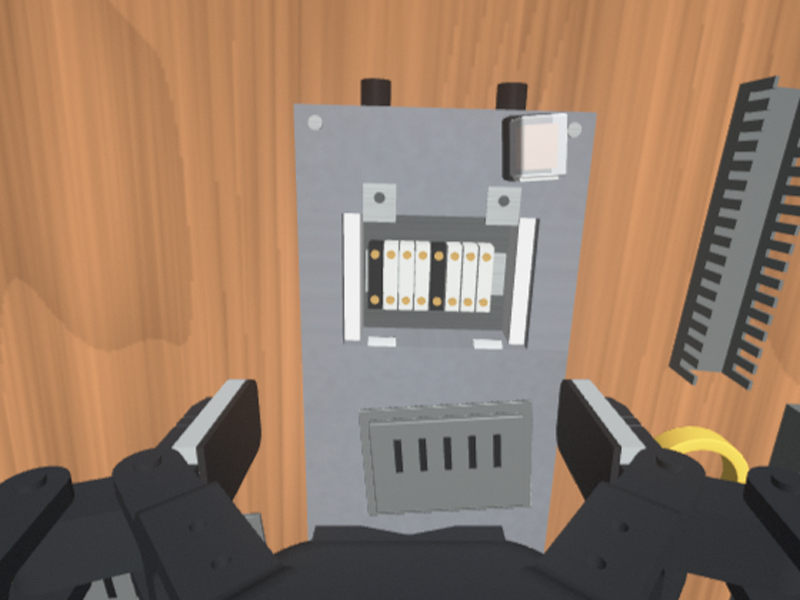

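```bash
python3 - <<'E'
from h import *
d=np.load('w1.npz'); im=d['im'][:,:,::-1]
a=im[120:250,230:388]; b=im[265:395,230:388]
f=lambda x:cv2.resize(x,None,fx=2.5,fy=2.5,interpolation=cv2.INTER_CUBIC)
o=np.hstack([f(a),f(b)]); o=cv2.convertScaleAbs(o,alpha=1.5)
for k in range(0,o.shape[1],50): cv2.line(o,(k,0),(k,6),(0,0,255),1)
for k in range(0,o.shape[0],50): cv2.line(o,(0,k),(6,k),(0,0,255),1)
print(o.shape); cv2.imwrite('pics/w1c.png',o)
E
```

```text
(325, 790, 3)
```

View pics/w1c.png

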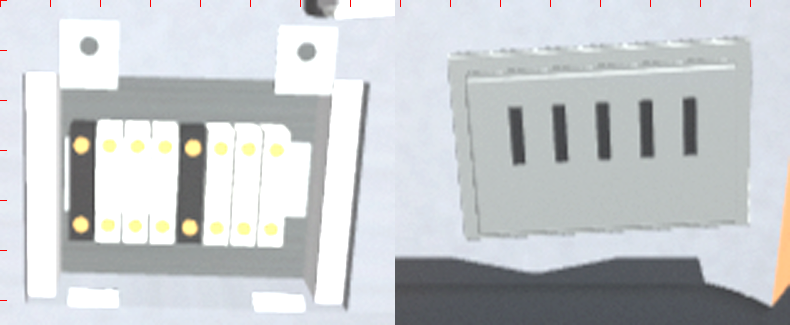

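```bash
cat >> h.py <<'E'
def fit(M,W):
    M=np.array(M,float);W=np.array(W,float)[:,:2];m=M.mean(0);w=W.mean(0);A=M-m;B=W-w
    th=np.arctan2((A[:,0]*B[:,1]-A[:,1]*B[:,0]).sum(),(A*B).sum()); c,s=np.cos(th),np.sin(th);Q=np.array([[c,-s],[s,c]])
    t=w-Q@m; return th,t,(A@Q.T+w-W)
E
python3 - <<'E'
from h import *
d=np.load('w1.npz'); p=d['p']; r=R.from_quat(d['q'])
o=lambda L:np.array(L,float)/2.5+[230,120]
px=np.vstack([o([[25,72],[369,82],[347,310],[62,88],[119,89],[276,94],[335,95]]),np.array([[295,104],[595,112]])*0.7])
M=[(-72.5,116),(72.5,116),(72.5,13.5),(-57,110.5),(-33,110.5),(33,110.5),(57,110.5),(-105,190),(105,190)]
th,t,res=fit(M,ray(px,p,r,55)); print('housing',np.degrees(th),t,'\n',res.round(1))
c=(np.array([[449,57],[748,38],[467,240],[748,222]],float)-[395,0])/2.5+[230,265]
W=ray(c,p,r,59)
t2,tc,rs=fit([(-70,50),(70,50),(-70,-50),(70,-50)],W); print('cover',np.degrees(t2),tc,rs.round(1))
cs,sn=np.cos(th),np.sin(th);Q=np.array([[cs,-sn],[sn,cs]]); print('cover in housing',(tc-t)@Q,np.degrees(t2-th)); print(((W[:,:2]-t)@Q).round(1))
np.savez('house.npz',th=th,t=t)
E
```

```text
housing 1.981506803550284 [555.10750278  -6.57459439] 
 [[-0.3 -0.5]
 [ 0.5  0. ]
 [ 0.7 -0.4]
 [-0.3  0.2]
 [-0.2  0.1]
 [-0.3  0.5]
 [-1.2  0.2]
 [-0.5 -0.1]
 [ 1.5 -0. ]]
cover 7.4331239305728145 [571.31006285 -91.18271332] [[-1.3 -0.1]
 [ 0.7  0.2]
 [-0.6  0.2]
 [ 1.2 -0.3]]
cover in housing [ 13.26738306 -85.1177613 ] 5.451617127022531
[[ -59.9  -42. ]
 [  77.5  -28.8]
 [ -51.1 -141.8]
 [  86.5 -127.9]]
```

The wrist view shows the bay rim from about (25,72) to (347,310) in the left crop, with both lips and both catches visible. The cover's flange corners are in the right crop at (449,57), (748,38), (467,240) and (748,222). In the housing frame the cover is at x +13 and y −85 mm, skewed 5.5°.

```bash
cat >> h.py <<'E'
def hw(x,y,z):
    d=np.load('house.npz'); th=float(d['th']); return np.r_[R.from_euler('z',th).apply([x,y,0])[:2]+d['t'],z]
def goh(x,y,z):
    d=np.load('house.npz'); th=float(d['th']); s,p,r=pose()
    print('now in housing',R.from_euler('z',-th).apply(np.r_[p[:2]-d['t'],p[2]]).round(1)); go(hw(x,y,z),th)
E
python3 - <<'E'
from h import *
goh(13,-161,75)
E
```

```text
now in housing [-22.9  86.7 245.3]
t 3.75 p [529.2  79.2 245.3] F [-0.1 -0.3 -0.2] dp units [-9.94  1.16  6.81]
 tool-y yaw 3.58 tilt z [ 0. -0. -1.]
 turn about tool z 1.6
```

Emit:
play_rows(series=[{"hand":-1,"dp":[-0.99,0.14,0.2],"angular":[0,0,1.5]},{"hand":-1,"dp":[-0.99,0.14,0.2],"angular":[0,0,0]},{"hand":-1,"dp":[-0.99,0.14,0.4],"angular":[0,0,0]},{"hand":-1,"dp":[-0.99,0.14,0.5],"angular":[0,0,0]},{"hand":-1,"dp":[-0.99,0.14,0.5],"angular":[0,0,0]}])

```text
t: 4.25
ee_pos: [551.7, -44.7, 200.0]
orientation: [0.0, 0.694, 0.72, 0.0]
wrist_force: [-0.1, 1.7, -0.3]
gripper_width: 1.002
grasp_force: 0.0
```

Emit:
play_rows(series=[{"hand":-1,"dp":[-0.99,0.14,0.5],"angular":[0,0,0]},{"hand":-1,"dp":[-0.99,0.14,0.5],"angular":[0,0,0]},{"hand":-1,"dp":[-0.99,0.14,0.7],"angular":[0,0,0]},{"hand":-1,"dp":[-0.99,0.14,0.8],"angular":[0,0,0]},{"hand":-1,"dp":[-0.99,0.14,0.5],"angular":[0,0,0]}])

```text
t: 4.75
ee_pos: [572.7, -167.7, 123.8]
orientation: [-0.001, 0.694, 0.72, -0.0]
wrist_force: [0.5, 0.1, 0.1]
gripper_width: 1.0
grasp_force: 0.0
```

Emit:
play_rows(series=[{"hand":-1,"dp":[0,0,0.6],"angular":[0,0,0]},{"hand":-1,"dp":[0,0,0.6],"angular":[0,0,0]},{"hand":-1,"dp":[0,0,0.6],"angular":[0,0,0]},{"hand":-1,"dp":[0,0,0],"angular":[0,0,0]}])

```text
t: 5.15
ee_pos: [571.7, -166.6, 78.1]
orientation: [-0.002, 0.694, 0.72, -0.001]
wrist_force: [0.0, 0.5, -0.1]
gripper_width: 0.998
grasp_force: 0.0
```

```bash
python3 - <<'E'
from h import *
goh(13,-161,60)
E
```

```text
now in housing [  11.  -160.5   78.1]
t 5.15 p [ 571.7 -166.6   78.1] F [ 0.   0.5 -0.1] dp units [-0.02  0.08  0.72]
 tool-y yaw 2.06 tilt z [-0.004  0.001 -1.   ]
 turn about tool z 0.08
```

Emit:
play_rows(series=[{"hand":-1,"dp":[0,0,0.3],"angular":[0,0,0]},{"hand":-1,"dp":[0,0,0.3],"angular":[0,0,0]},{"hand":-1,"dp":[0,0,0.1],"angular":[0,0,0]},{"hand":-1,"dp":[0,0,0.08],"angular":[0,0,0]},{"hand":-1,"dp":[0,0,0.06],"angular":[0,0,0]}])

```text
t: 5.65
ee_pos: [573.3, -166.8, 59.4]
orientation: [0.0, 0.695, 0.719, 0.0]
wrist_force: [0.2, -0.1, 0.6]
gripper_width: 1.001
grasp_force: 0.0
```

Emit:
play_rows(series=[{"hand":-1,"dp":[0,0,0.06],"angular":[0,0,0]},{"hand":-1,"dp":[0,0,0.04],"angular":[0,0,0]},{"hand":-1,"dp":[0,0,0],"angular":[0,0,0]}])

```text
t: 5.95
ee_pos: [573.1, -166.8, 56.8]
orientation: [-0.0, 0.695, 0.719, 0.0]
wrist_force: [0.5, 0.4, -0.9]
gripper_width: 1.002
grasp_force: 0.0
```

Emit:
play_rows(series=[{"hand":-1,"dp":[0,0,0.06],"angular":[0,0,0]},{"hand":-1,"dp":[0,0,0.06],"angular":[0,0,0]},{"hand":-1,"dp":[0,0,0.04],"angular":[0,0,0]}])

```text
t: 6.25
ee_pos: [573.1, -166.8, 52.6]
orientation: [-0.0, 0.695, 0.719, -0.0]
wrist_force: [0.1, -0.3, 0.5]
gripper_width: 1.003
grasp_force: 0.0
```

```bash
python3 - <<'E'
from h import *
goh(13,-161,44)
E
```

```text
now in housing [  12.4 -160.7   52.6]
t 6.25 p [ 573.1 -166.8   52.6] F [ 0.1 -0.3  0.5] dp units [-0.01  0.02  0.35]
 tool-y yaw 1.93 tilt z [-0.  0. -1.]
 turn about tool z -0.05
```

Emit:
play_rows(series=[{"hand":-1,"dp":[0,0,0.14],"angular":[0,0,0]},{"hand":-1,"dp":[0,0,0.12],"angular":[0,0,0]},{"hand":-1,"dp":[0,0,0.04],"angular":[0,0,0]},{"hand":-1,"dp":[0,0,0.04],"angular":[0,0,0]},{"hand":-1,"dp":[0,0,0],"angular":[0,0,0]}])

```text
t: 6.75
ee_pos: [573.0, -166.8, 44.1]
orientation: [-0.0, 0.695, 0.719, -0.0]
wrist_force: [-0.3, 0.2, -0.3]
gripper_width: 1.0
grasp_force: 0.0
```

Emit:
play_rows(series=[{"hand":-1,"dp":[0,0,0.04],"angular":[0,0,0]},{"hand":-1,"dp":[0,0,0],"angular":[0,0,0]}])

```text
t: 6.95
ee_pos: [573.1, -166.8, 43.3]
orientation: [0.0, 0.695, 0.719, 0.0]
wrist_force: [0.0, -0.8, 0.4]
gripper_width: 1.0
grasp_force: 0.0
```

Emit:
play_rows(series=[{"hand":-1,"dp":[0,0,0.04],"angular":[0,0,0]},{"hand":-1,"dp":[0,0,0],"angular":[0,0,0]}])

```text
t: 7.15
ee_pos: [573.1, -166.8, 42.2]
orientation: [-0.0, 0.695, 0.719, -0.0]
wrist_force: [0.1, -0.2, -0.1]
gripper_width: 1.0
grasp_force: 0.0
```

Emit:
play_rows(series=[{"hand":-1,"dp":[0,0,0.02],"angular":[0,0,0]},{"hand":-1,"dp":[0,0,0],"angular":[0,0,0]}])

```text
t: 7.35
ee_pos: [573.1, -166.8, 41.7]
orientation: [-0.0, 0.695, 0.719, -0.0]
wrist_force: [0.0, -0.3, -0.1]
gripper_width: 1.001
grasp_force: 0.0
```

Emit:
play_rows(series=[{"hand":-1,"dp":[0,0,0.02],"angular":[0,0,0]},{"hand":-1,"dp":[0,0,0],"angular":[0,0,0]}])

```text
t: 7.55
ee_pos: [573.1, -166.8, 41.2]
orientation: [-0.0, 0.695, 0.719, -0.0]
wrist_force: [0.9, 0.4, -0.0]
gripper_width: 1.002
grasp_force: 0.0
```

Emit:
play_rows(series=[{"hand":-1,"dp":[0.24,0,0],"angular":[0,0,0]},{"hand":-1,"dp":[0.2,0,0],"angular":[0,0,0]},{"hand":-1,"dp":[0.2,0,0],"angular":[0,0,0]},{"hand":-1,"dp":[0.2,0,0],"angular":[0,0,0]},{"hand":-1,"dp":[0.2,0,0],"angular":[0,0,0]}])

```text
t: 8.05
ee_pos: [572.2, -140.2, 41.4]
orientation: [0.0, 0.695, 0.719, 0.0]
wrist_force: [0.1, -0.6, -0.1]
gripper_width: 0.998
grasp_force: 0.0
```

Emit:
play_rows(series=[{"hand":-1,"dp":[0.2,0,0],"angular":[0,0,0]},{"hand":-1,"dp":[0.2,0,0],"angular":[0,0,0]},{"hand":-1,"dp":[0,0,0],"angular":[0,0,0]}])

```text
t: 8.35
ee_pos: [571.9, -130.1, 41.3]
orientation: [-0.0, 0.695, 0.719, 0.0]
wrist_force: [0.2, 0.7, 0.2]
gripper_width: 0.996
grasp_force: 0.0
```

```bash
python3 - <<'E'
from h import *
goh(13,-126,41)
p,r,im=wrist(); np.savez('w2.npz',p=p,q=r.as_quat(),im=im)
cv2.imwrite('pics/w2.png',cv2.convertScaleAbs(cv2.resize(im[:,:,::-1],(800,600),interpolation=cv2.INTER_CUBIC),alpha=1.3))
E
```

```text
now in housing [  12.5 -124.1   41.3]
t 8.35 p [ 571.9 -130.1   41.3] F [0.2 0.7 0.2] dp units [-0.08  0.02  0.01]
 tool-y yaw 1.97 tilt z [-0.  0. -1.]
 turn about tool z -0.01
```

View pics/w2.png

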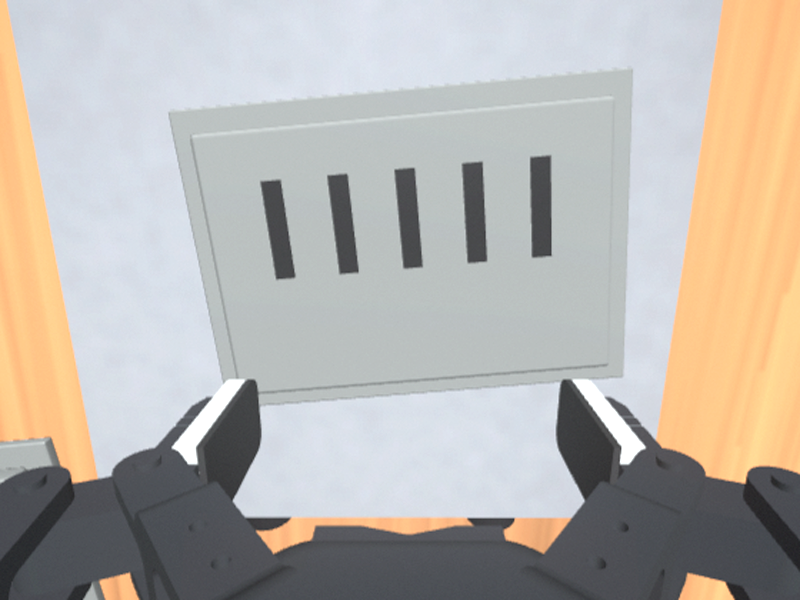

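The cover's flange corners are now at (170,112), (632,68), (623,377) and about (228,408). The left finger tip has just reached the rear-left edge at (245,385).

```bash
cat >> h.py <<'E'
def coverpose(f,px,z=59,M=[(-70,50),(70,50),(-70,-50),(70,-50)]):
    d=np.load(f); h=np.load('house.npz'); W=ray(px,d['p'],R.from_quat(d['q']),z)
    th,t,res=fit(M,W); a=float(h['th']); print('cover in housing',R.from_euler('z',-a).apply(np.r_[t-h['t'],0])[:2].round(1),'skew deg',np.degrees(th-a).round(2),'\n',res.round(1))
E
python3 - <<'E'
from h import *
coverpose('w2.npz',np.array([[170,112],[632,68],[228,408],[623,377]])*0.7)
E
```

```text
cover in housing [ 13.1 -85.4] skew deg 4.94 
 [[-0.4  0.1]
 [ 0.2 -0.1]
 [ 0.3 -0. ]
 [-0.1 -0. ]]
```

```bash
python3 - <<'E'
from h import *
im=viewer.snapshot('side'); c=im[100:280,160:320][:,:,::-1]
c=cv2.resize(c,None,fx=3.3,fy=3.3,interpolation=cv2.INTER_CUBIC); cv2.imwrite('pics/s2.png',cv2.convertScaleAbs(c,alpha=1.4)); print(c.shape)
E
```

```text
(594, 528, 3)
```

View pics/s2.png

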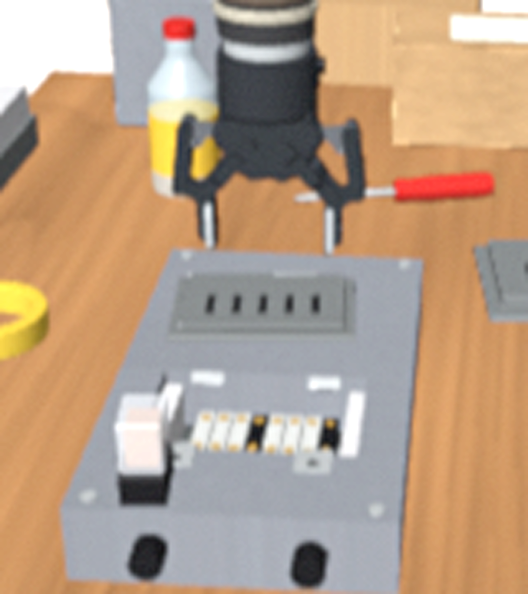

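The side view shows both finger tips, at crop px (210,245) and (332,250), hanging clearly above the cover. I'll solve for their height.

```bash
python3 - <<'E'
from h import *
s,p,r=pose(); c=viewer.camera_params('side'); K=np.array([[c['fx'],0,c['cx']],[0,c['fy'],c['cy']],[0,0,1.]])
for z in (0,-13,-31,-49):
  for y in (-45,45):
    q=cv2.projectPoints((p+r.apply([0,y,z]))[None],np.array(c['rvec'],float),np.array(c['tvec'],float),K,None)[0].ravel()
    print(z,y,((q-[160,100])*3.3).round(0))
print(s['gripper_width'])
E
```

```text
0 -45 [327. 304.]
0 45 [215. 300.]
-13 -45 [326. 290.]
-13 45 [214. 285.]
-31 -45 [326. 269.]
-31 45 [213. 265.]
-49 -45 [326. 249.]
-49 45 [212. 244.]
0.9978340938795757
```

Emit:
play_rows(series=[{"hand":-1,"dp":[-0.8,0,0],"angular":[0,0,0]},{"hand":-1,"dp":[-0.8,0,0],"angular":[0,0,0]},{"hand":-1,"dp":[0,0,0.4],"angular":[0,0,0]},{"hand":-1,"dp":[0,0,0.4],"angular":[0,0,0]},{"hand":-1,"dp":[0,0,0.3],"angular":[0,0,0]}])

```text
t: 8.95
ee_pos: [572.5, -170.2, 12.3]
orientation: [-0.001, 0.695, 0.719, -0.0]
wrist_force: [0.2, 0.3, 1.0]
gripper_width: 1.002
grasp_force: 0.0
```

Emit:
play_rows(series=[{"hand":-1,"dp":[0,0,0.08],"angular":[0,0,0]},{"hand":-1,"dp":[0,0,0.04],"angular":[0,0,0]},{"hand":-1,"dp":[0,0,0],"angular":[0,0,0]}])

```text
t: 9.25
ee_pos: [573.3, -170.4, 10.8]
orientation: [-0.0, 0.695, 0.719, 0.0]
wrist_force: [0.5, 0.3, 0.2]
gripper_width: 1.002
grasp_force: 0.0
```

Emit:
play_rows(series=[{"hand":-1,"dp":[0,0,0.04],"angular":[0,0,0]},{"hand":-1,"dp":[0,0,0],"angular":[0,0,0]}])

```text
t: 9.45
ee_pos: [573.5, -170.8, 10.1]
orientation: [0.0, 0.695, 0.719, 0.0]
wrist_force: [0.0, -0.7, 0.4]
gripper_width: 0.999
grasp_force: 0.0
```

Emit:
play_rows(series=[{"hand":-1,"dp":[0,0,0.04],"angular":[0,0,0]},{"hand":-1,"dp":[0,0,0],"angular":[0,0,0]}])

```text
t: 9.65
ee_pos: [573.3, -170.8, 8.8]
orientation: [0.0, 0.695, 0.719, 0.0]
wrist_force: [-0.4, -0.2, 0.0]
gripper_width: 1.002
grasp_force: 0.0
```

Emit:
play_rows(series=[{"hand":-1,"dp":[0,0,0.03],"angular":[0,0,0]},{"hand":-1,"dp":[0,0,0],"angular":[0,0,0]}])

```text
t: 9.85
ee_pos: [573.2, -170.8, 8.0]
orientation: [-0.0, 0.695, 0.719, -0.0]
wrist_force: [-0.6, 1.4, 0.8]
gripper_width: 0.999
grasp_force: 0.0
```

Emit:
play_rows(series=[{"hand":-1,"dp":[0,0,0.03],"angular":[0,0,0]},{"hand":-1,"dp":[0,0,0],"angular":[0,0,0]}])

```text
t: 10.05
ee_pos: [573.2, -170.8, 7.2]
orientation: [-0.0, 0.695, 0.719, -0.0]
wrist_force: [-0.2, -0.3, -0.1]
gripper_width: 1.002
grasp_force: 0.0
```

Emit:
play_rows(series=[{"hand":-1,"dp":[0,0,0.03],"angular":[0,0,0]},{"hand":-1,"dp":[0,0,0],"angular":[0,0,0]}])

```text
t: 10.25
ee_pos: [573.2, -170.8, 6.4]
orientation: [-0.0, 0.695, 0.719, -0.0]
wrist_force: [-0.8, 0.8, -0.2]
gripper_width: 1.003
grasp_force: 0.0
```

Emit:
play_rows(series=[{"hand":-1,"dp":[0,0,0.03],"angular":[0,0,0]},{"hand":-1,"dp":[0,0,0],"angular":[0,0,0]}])

```text
t: 10.45
ee_pos: [573.3, -170.8, 5.9]
orientation: [0.0, 0.695, 0.719, 0.0]
wrist_force: [-0.1, 0.8, 1.4]
gripper_width: 1.003
grasp_force: 0.5
```

Emit:
play_rows(series=[{"hand":-1,"dp":[0,0,0.03],"angular":[0,0,0]},{"hand":-1,"dp":[0,0,0],"angular":[0,0,0]}])

```text
t: 10.65
ee_pos: [573.4, -170.8, 5.9]
orientation: [0.0, 0.695, 0.719, 0.0]
wrist_force: [-1.4, 0.8, 5.6]
gripper_width: 1.002
grasp_force: 2.9
```

Emit:
play_rows(series=[{"hand":-1,"dp":[0,0,-0.08],"angular":[0,0,0]},{"hand":-1,"dp":[0.24,0,0],"angular":[0,0,0]},{"hand":-1,"dp":[0.2,0,0],"angular":[0,0,0]},{"hand":-1,"dp":[0.2,0,0],"angular":[0,0,0]},{"hand":-1,"dp":[0.2,0,0],"angular":[0,0,0]}])

```text
t: 11.15
ee_pos: [572.3, -149.5, 6.9]
orientation: [0.0, 0.695, 0.719, -0.0]
wrist_force: [-1.5, -2.4, 0.3]
gripper_width: 1.002
grasp_force: 0.6
```

Emit:
play_rows(series=[{"hand":-1,"dp":[0.2,0,0],"angular":[0,0,0]},{"hand":-1,"dp":[0.2,0,0],"angular":[0,0,0]},{"hand":-1,"dp":[0.2,0,0],"angular":[0,0,0]},{"hand":-1,"dp":[0.2,0,0],"angular":[0,0,0]},{"hand":-1,"dp":[0.2,0,0],"angular":[0,0,0]}])

```text
t: 11.65
ee_pos: [571.8, -124.4, 7.1]
orientation: [0.0, 0.695, 0.719, 0.0]
wrist_force: [-0.1, -1.2, 0.3]
gripper_width: 1.0
grasp_force: 0.6
```

```bash
python3 - <<'E'
from h import *
goh(0,-115,7)
p,r,im=wrist(); np.savez('w3.npz',p=p,q=r.as_quat(),im=im)
cv2.imwrite('pics/w3.png',cv2.convertScaleAbs(cv2.resize(im[:,:,::-1],(800,600),interpolation=cv2.INTER_CUBIC),alpha=1.3))
E
```

```text
now in housing [  12.6 -118.4    7.1]
t 11.65 p [ 571.8 -124.4    7.1] F [-0.1 -1.2  0.3] dp units [ 0.13 -0.51  0.  ]
 tool-y yaw 1.93 tilt z [ 0. -0. -1.]
 turn about tool z -0.05
```

View pics/w3.png

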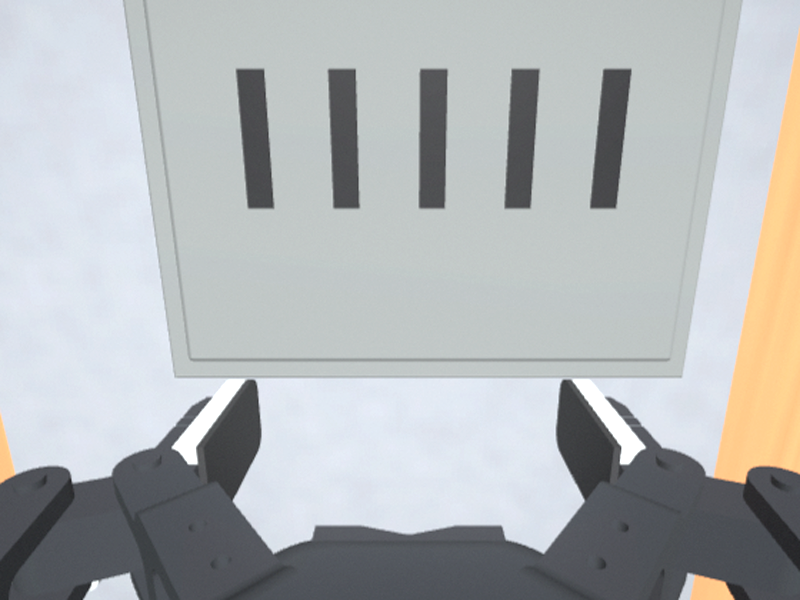

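The cover is now square to the fingers, with its rear flange corners at (176,377) and (683,377), and both tips touch the rear edge.

```bash
python3 - <<'E'
from h import *
d=np.load('w3.npz');h=np.load('house.npz'); W=ray(np.array([[176,377],[683,377],[128,10],[740,10]])*.7,d['p'],R.from_quat(d['q']),59)
print(R.from_euler('z',-float(h['th'])).apply(W-np.r_[h['t'],0]).round(2))
E
```

```text
[[ -52.31 -107.86   59.  ]
 [  87.98 -107.96   59.  ]
 [ -51.81  -17.13   59.  ]
 [  87.57  -17.24   59.  ]]
```

Emit:
play_rows(series=[{"hand":-1,"dp":[-0.2,0,0],"angular":[0,0,0]},{"hand":-1,"dp":[-0.2,0.3,-0.5],"angular":[0,0,0]},{"hand":-1,"dp":[0,0.8,-0.7],"angular":[0,0,0]},{"hand":-1,"dp":[0.6,0.9,0],"angular":[0,0,0]},{"hand":-1,"dp":[0.7,0.9,0],"angular":[0,0,0]}])

```text
t: 12.2
ee_pos: [644.6, -100.6, 37.8]
orientation: [0.001, 0.696, 0.718, 0.001]
wrist_force: [0.0, -0.7, -0.3]
gripper_width: 1.002
grasp_force: 0.0
```

Emit:
play_rows(series=[{"hand":-1,"dp":[0.7,0.9,0],"angular":[0,0,0]},{"hand":-1,"dp":[0.7,0.9,0],"angular":[0,0,0]},{"hand":-1,"dp":[0.1,0.8,0],"angular":[0,0,0]},{"hand":-1,"dp":[0,0,0],"angular":[0,0,0]}])

```text
t: 12.6
ee_pos: [709.0, -59.5, 36.2]
orientation: [0.0, 0.695, 0.719, 0.0]
wrist_force: [0.2, 0.2, -0.1]
gripper_width: 0.998
grasp_force: 0.0
```

```bash
python3 - <<'E'
from h import *
goh(150,-58,7)
E
```

```text
now in housing [151.9 -58.2  36.2]
t 12.6 p [709.  -59.5  36.2] F [ 0.2  0.2 -0.1] dp units [ 0.01 -0.08  1.17]
 tool-y yaw 2.01 tilt z [ 0.  0. -1.]
 turn about tool z 0.03
```

Emit:
play_rows(series=[{"hand":-1,"dp":[0,0,0.5],"angular":[0,0,0]},{"hand":-1,"dp":[0,0,0.5],"angular":[0,0,0]},{"hand":-1,"dp":[0,0,0.17],"angular":[0,0,0]},{"hand":-1,"dp":[0,-0.2,0],"angular":[0,0,0]},{"hand":-1,"dp":[0,-0.2,0],"angular":[0,0,0]}])

```text
t: 13.1
ee_pos: [696.1, -60.9, 7.3]
orientation: [-0.0, 0.695, 0.719, -0.0]
wrist_force: [-0.5, -0.3, 0.7]
gripper_width: 1.002
grasp_force: 0.0
```

Emit:
play_rows(series=[{"hand":-1,"dp":[0,-0.16,0],"angular":[0,0,0]},{"hand":-1,"dp":[0,-0.16,0],"angular":[0,0,0]}])

```text
t: 13.3
ee_pos: [688.8, -61.0, 7.9]
orientation: [0.0, 0.695, 0.719, 0.0]
wrist_force: [0.9, -0.7, -0.7]
gripper_width: 1.002
grasp_force: 0.4
```

Emit:
play_rows(series=[{"hand":-1,"dp":[0,-0.16,0],"angular":[0,0,0]},{"hand":-1,"dp":[0,-0.16,0],"angular":[0,0,0]}])

```text
t: 13.5
ee_pos: [681.0, -61.1, 7.9]
orientation: [0.0, 0.695, 0.719, 0.0]
wrist_force: [1.0, -0.6, -0.4]
gripper_width: 0.999
grasp_force: 0.5
```

```bash
python3 - <<'E'
from h import *
goh(125,-58,7)
p,r,im=wrist(); np.savez('w4.npz',p=p,q=r.as_quat(),im=im)
cv2.imwrite('pics/w4.png',cv2.convertScaleAbs(cv2.resize(im[:,:,::-1],(800,600),interpolation=cv2.INTER_CUBIC),alpha=1.3))
E
```

```text
now in housing [123.9 -58.9   7.9]
t 13.5 p [681.  -61.1   7.9] F [ 1.  -0.6 -0.4] dp units [0.03 0.04 0.04]
 tool-y yaw 1.93 tilt z [ 0.  0. -1.]
 turn about tool z -0.05
```

View pics/w4.png

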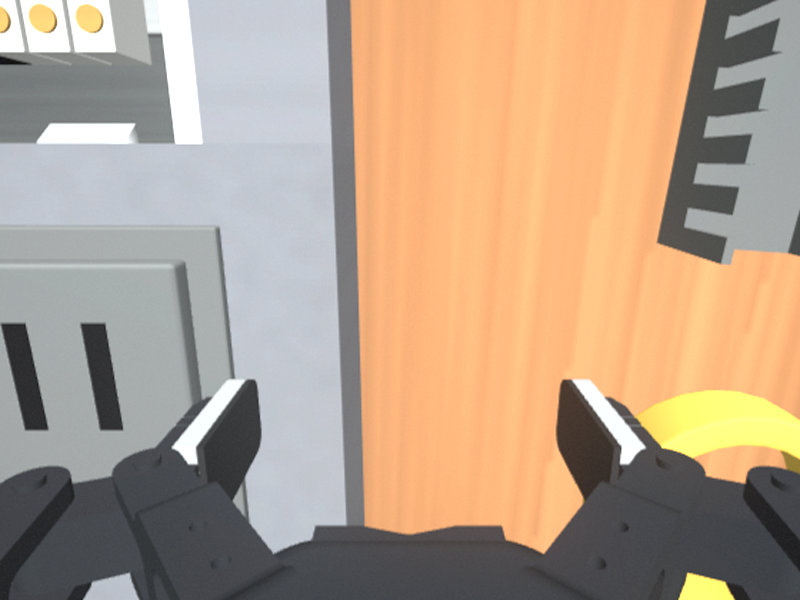

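The left finger bears on the cover's right edge at about (235,380). The cover's front-right corner is at (219,227) and the bay's rear-right rim corner is at (203,143).

```bash
python3 - <<'E'
from h import *
d=np.load('w4.npz');h=np.load('house.npz')
f=lambda px,z:print(R.from_euler('z',-float(h['th'])).apply(ray(np.array(px)*.7,d['p'],R.from_quat(d['q']),z)-np.r_[h['t'],0]).round(2))
f([[219,227],[234,380],[246,520]],59); f([[203,143],[328,0],[334,143],[346,430]],55)
E
```

```text
[[ 74.77  -7.05  59.  ]
 [ 74.58 -49.65  59.  ]
 [ 73.85 -95.93  59.  ]]
[[ 71.4   13.61  55.  ]
 [104.39  45.71  55.  ]
 [104.49  13.59  55.  ]
 [104.75 -67.63  55.  ]]
```

Emit:
play_rows(series=[{"hand":-1,"dp":[0,-0.11,0],"angular":[0,0,0]},{"hand":-1,"dp":[0,-0.11,0],"angular":[0,0,0]},{"hand":-1,"dp":[0,0,0],"angular":[0,0,0]}])

```text
t: 13.85
ee_pos: [675.3, -61.3, 7.9]
orientation: [-0.0, 0.695, 0.719, -0.0]
wrist_force: [-0.2, -0.2, 0.2]
gripper_width: 0.998
grasp_force: 0.0
```

```bash
python3 - <<'E'
from h import *
goh(118.6,-58,7)
p,r,im=wrist(); np.savez('w5.npz',p=p,q=r.as_quat(),im=im)
f=lambda l:(cv2.cvtColor(im,cv2.COLOR_RGB2GRAY)[l,100:260]).astype(int)
for row in (175,185,200): print(row,[ (100+k,v) for k,v in enumerate(np.diff(f(row))) if abs(v)>8])
E
```

```text
now in housing [118.3 -58.8   7.9]
t 13.85 p [675.3 -61.3   7.9] F [-0.2 -0.2  0.2] dp units [0.03 0.01 0.04]
 tool-y yaw 1.93 tilt z [-0. -0. -1.]
 turn about tool z -0.05
175 [(151, np.int64(-25)), (152, np.int64(-16)), (154, np.int64(36)), (155, np.int64(28)), (249, np.int64(-48)), (250, np.int64(-13))]
185 [(120, np.int64(-9)), (121, np.int64(-10)), (129, np.int64(43)), (152, np.int64(-24)), (153, np.int64(-15)), (155, np.int64(37)), (156, np.int64(30)), (249, np.int64(-35)), (250, np.int64(-21))]
200 [(122, np.int64(-13)), (123, np.int64(-16)), (124, np.int64(-9)), (130, np.int64(16)), (131, np.int64(35)), (153, np.int64(-11)), (154, np.int64(-25)), (155, np.int64(-12)), (156, np.int64(11)), (157, np.int64(51)), (158, np.int64(10)), (249, np.int64(-18)), (250, np.int64(-36))]
```

```bash
python3 - <<'E'
from h import *
d=np.load('w5.npz');h=np.load('house.npz')
f=lambda px,z:print(R.from_euler('z',-float(h['th'])).apply(ray(np.array(px),d['p'],R.from_quat(d['q']),z)-np.r_[h['t'],0]).round(2))
f([[155.2,175],[156,185],[157.5,200],[249.9,175],[250.2,200]],55); f([[152.2,175],[153.2,185],[154.7,200]],59)
E
```

```text
[[ 67.76 -13.67  55.  ]
 [ 67.67 -17.55  55.  ]
 [ 67.66 -23.5   55.  ]
 [103.93 -13.69  55.  ]
 [103.77 -23.52  55.  ]]
[[ 68.16 -12.96  59.  ]
 [ 68.14 -16.73  59.  ]
 [ 68.11 -22.5   59.  ]]
```

Emit:
play_rows(series=[{"hand":-1,"dp":[0,0.3,0],"angular":[0,0,0]},{"hand":-1,"dp":[0,0.1,-0.6],"angular":[0,0,0]},{"hand":-1,"dp":[-0.5,-0.4,-0.6],"angular":[0,0,0]},{"hand":-1,"dp":[-0.9,-0.9,0],"angular":[0,0,0]},{"hand":-1,"dp":[-0.9,-0.9,0],"angular":[0,0,0]}])

```text
t: 14.4
ee_pos: [632.6, -121.3, 38.8]
orientation: [0.001, 0.695, 0.719, 0.0]
wrist_force: [-0.1, -0.3, 0.5]
gripper_width: 1.003
grasp_force: 0.0
```

Emit:
play_rows(series=[{"hand":-1,"dp":[-0.5,-0.9,0],"angular":[0,0,0]},{"hand":-1,"dp":[0,-0.9,0],"angular":[0,0,0]},{"hand":-1,"dp":[0,-0.9,0],"angular":[0,0,0]},{"hand":-1,"dp":[0,-0.2,0.2],"angular":[0,0,0]},{"hand":-1,"dp":[0,0,0],"angular":[0,0,0]}])

```text
t: 14.9
ee_pos: [559.8, -135.7, 32.8]
orientation: [-0.0, 0.695, 0.719, -0.0]
wrist_force: [-0.2, 0.0, -0.9]
gripper_width: 1.001
grasp_force: 0.0
```

```bash
python3 - <<'E'
from h import *
goh(-1,-126,7)
E
```

```text
now in housing [   0.3 -129.2   32.8]
t 14.9 p [ 559.8 -135.7   32.8] F [-0.2  0.  -0.9] dp units [ 0.13 -0.05  1.03]
 tool-y yaw 1.88 tilt z [-0. -0. -1.]
 turn about tool z -0.1
```

Emit:
play_rows(series=[{"hand":-1,"dp":[0,0,0.5],"angular":[0,0,0]},{"hand":-1,"dp":[0,0,0.52],"angular":[0,0,0]},{"hand":-1,"dp":[0.2,0,0],"angular":[0,0,0]},{"hand":-1,"dp":[0.2,0,0],"angular":[0,0,0]},{"hand":-1,"dp":[0.2,0,0],"angular":[0,0,0]}])

```text
t: 15.4
ee_pos: [559.9, -119.8, 6.2]
orientation: [-0.001, 0.695, 0.719, -0.001]
wrist_force: [-0.1, -1.1, -0.9]
gripper_width: 0.999
grasp_force: 0.4
```

Emit:
play_rows(series=[{"hand":-1,"dp":[0.3,0,0],"angular":[0,0,0]},{"hand":-1,"dp":[0.3,0,0],"angular":[0,0,0]},{"hand":-1,"dp":[0.3,0,0],"angular":[0,0,0]},{"hand":-1,"dp":[0.3,0,0],"angular":[0,0,0]},{"hand":-1,"dp":[0,0,0],"angular":[0,0,0]}])

```text
t: 15.9
ee_pos: [559.1, -89.0, 7.5]
orientation: [-0.0, 0.695, 0.719, 0.0]
wrist_force: [0.0, -0.5, 0.4]
gripper_width: 0.996
grasp_force: 0.0
```

```bash
python3 - <<'E'
from h import *
goh(-1,-70,7)
p,r,im=wrist(); np.savez('w6.npz',p=p,q=r.as_quat(),im=im)
g=cv2.cvtColor(im,cv2.COLOR_RGB2GRAY).astype(int)
h=np.load('house.npz')
for row in (60,120,180,220,240):
    e=np.array([k for k,v in enumerate(np.diff(g[row])) if abs(v)>8])
    W=ray(np.c_[e+.5,np.full(len(e),row)],p,r,59); X=R.from_euler('z',-float(h['th'])).apply(W-np.r_[h['t'],0])
    print(row,[(int(a),int(np.diff(g[row])[a]),round(x,1)) for a,x in zip(e,X[:,0])], X[0,1].round(1))
for col in (200,330):
    print(col,[(k,int(v)) for k,v in enumerate(np.diff(g[:,col])) if abs(v)>8])
E
```

```text
now in housing [  1.1 -82.5   7.5]
t 15.9 p [559.1 -89.    7.5] F [ 0.  -0.5  0.4] dp units [ 0.5  -0.09  0.02]
 tool-y yaw 2.01 tilt z [ 0.     0.001 -1.   ]
 turn about tool z 0.02
60 [(71, -37, np.float64(-72.2)), (83, -23, np.float64(-68.1)), (85, 12, np.float64(-67.5)), (141, -60, np.float64(-48.5)), (142, -34, np.float64(-48.1)), (160, 35, np.float64(-42.0)), (161, 51, np.float64(-41.7)), (204, -20, np.float64(-27.1)), (205, -53, np.float64(-26.8)), (206, -16, np.float64(-26.5)), (224, 84, np.float64(-20.4)), (268, -52, np.float64(-5.4)), (269, -31, np.float64(-5.1)), (287, 35, np.float64(1.0)), (288, 44, np.float64(1.3)), (331, -23, np.float64(15.9)), (332, -50, np.float64(16.2)), (333, -12, np.float64(16.6)), (351, 78, np.float64(22.7)), (352, 9, np.float64(23.0)), (395, -58, np.float64(37.6)), (396, -29, np.float64(37.9)), (414, 18, np.float64(44.0)), (415, 63, np.float64(44.4)), (416, 9, np.float64(44.7)), (473, 9, np.float64(64.0)), (486, 16, np.float64(68.4))] 2.7
120 [(80, -29, np.float64(-72.2)), (91, -12, np.float64(-68.4)), (92, -13, np.float64(-68.0)), (93, 9, np.flo
[... 857 characters left out ...]
, (469, 10, np.float64(68.5))] -38.6
220 [(95, -24, np.float64(-72.3)), (106, -25, np.float64(-68.1)), (108, 15, np.float64(-67.4)), (462, 12, np.float64(68.0)), (463, 11, np.float64(68.4))] -54.1
240 [(98, -26, np.float64(-72.4)), (109, -21, np.float64(-68.1)), (110, 9, np.float64(-67.7)), (111, 13, np.float64(-67.3)), (460, 16, np.float64(68.4))] -62.2
200 [(248, -14), (249, -22), (250, 17), (251, 20), (261, -18), (262, 19), (263, 24), (382, -43), (383, -68), (395, -9)]
330 [(116, -12), (117, -13), (124, -13), (125, -10), (131, -9), (132, -9), (143, 29), (144, 29), (145, 10), (248, -14), (249, -28), (250, 19), (251, 23), (261, -14), (262, 17), (263, 21), (366, -24), (367, -50), (368, -28)]
```

```bash
python3 - <<'E'
from h import *
h=np.load('house.npz')
for f,rows in (('w2.npz',(40,100,160,220)),('w3.npz',(60,100,200)),('w6.npz',(180,220,240,280))):
    d=np.load(f); hsv=cv2.cvtColor(d['im'],cv2.COLOR_RGB2HSV)
    for row in rows:
        w=(hsv[row,:,1]>80).astype(int); e=np.flatnonzero(np.diff(w))+.5
        W=ray(np.c_[e,np.full(len(e),row)],d['p'],R.from_quat(d['q']),55); print(f,row,e,R.from_euler('z',-float(h['th'])).apply(W-np.r_[h['t'],0])[:,:2].round(1).tolist())
E
```

```text
w2.npz 40 [ 11.5 499.5] [[-106.9, -25.8], [104.3, -25.8]]
w2.npz 100 [ 23.5 490.5] [[-106.7, -50.6], [104.3, -50.6]]
w2.npz 160 [ 34.5 481.5] [[-107.0, -77.7], [104.3, -77.6]]
w2.npz 220 [ 46.5 472.5] [[-106.8, -107.4], [104.3, -107.3]]
w3.npz 60 [551.5] [[104.5, -32.7]]
w3.npz 100 [543.5] [[104.4, -46.0]]
w3.npz 200 [524.5] [[104.4, -82.9]]
w6.npz 180 [  4.5 558.5] [[-107.1, -39.3], [104.7, -39.2]]
w6.npz 220 [ 13.5 549.5] [[-107.0, -55.3], [104.5, -55.2]]
w6.npz 240 [ 17.5 545.5] [[-107.1, -63.7], [104.6, -63.6]]
w6.npz 280 [ 26.5 536.5] [[-107.0, -81.4], [104.4, -81.2]]
```

Emit:
play_rows(series=[{"hand":-1,"dp":[0.3,0,0],"angular":[0,0,0]},{"hand":-1,"dp":[0.3,0,0],"angular":[0,0,0]},{"hand":-1,"dp":[0.3,0,0],"angular":[0,0,0]},{"hand":-1,"dp":[0.3,0,0],"angular":[0,0,0]},{"hand":-1,"dp":[0.3,0,0],"angular":[0,0,0]}])

```text
t: 16.45
ee_pos: [557.8, -52.2, 7.4]
orientation: [0.0, 0.695, 0.719, -0.0]
wrist_force: [1.0, -2.1, 1.0]
gripper_width: 1.0
grasp_force: 1.0
```

Emit:
play_rows(series=[{"hand":-1,"dp":[0.3,0,0],"angular":[0,0,0]},{"hand":-1,"dp":[0.3,0,0],"angular":[0,0,0]},{"hand":-1,"dp":[0.2,0,0],"angular":[0,0,0]},{"hand":-1,"dp":[0.2,0,0],"angular":[0,0,0]}])

```text
t: 16.85
ee_pos: [557.1, -27.4, 7.5]
orientation: [0.0, 0.695, 0.719, -0.0]
wrist_force: [-0.0, -3.4, 3.4]
gripper_width: 0.996
grasp_force: 2.0
```

```bash
python3 - <<'E'
from h import *
goh(0,3,7)
p,r,im=wrist(); np.savez('w7.npz',p=p,q=r.as_quat(),im=im)
cv2.imwrite('pics/w7.png',cv2.convertScaleAbs(cv2.resize(im[:,:,::-1],(800,600),interpolation=cv2.INTER_CUBIC),alpha=1.3))
E
```

```text
now in housing [  1.2 -20.9   7.5]
t 16.85 p [557.1 -27.4   7.5] F [-0.  -3.4  3.4] dp units [ 0.96 -0.05  0.02]
 tool-y yaw 1.94 tilt z [ 0. -0. -1.]
 turn about tool z -0.05
```

View pics/w7.png

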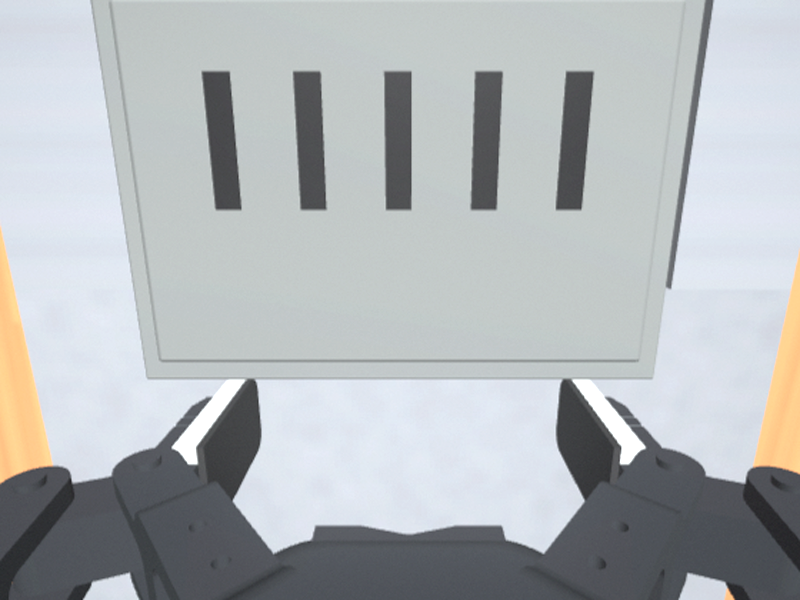

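The cover is square, with its rear edge at row 378. The bay's rear rim is at row 289 and its right gap is visible at (670,288). The cover is past the tipping point but still flat, apparently because finger friction holds the rear down (+3.4 N in z). I'll back off to let it tip.

Emit:
play_rows(series=[{"hand":-1,"dp":[-0.2,0,0],"angular":[0,0,0]},{"hand":-1,"dp":[-0.1,0,0],"angular":[0,0,0]},{"hand":-1,"dp":[0,0,0],"angular":[0,0,0]},{"hand":-1,"dp":[0,0,0],"angular":[0,0,0]}])

```text
t: 17.3
ee_pos: [557.0, -35.5, 7.0]
orientation: [-0.0, 0.695, 0.719, -0.0]
wrist_force: [0.2, -0.4, -0.5]
gripper_width: 0.999
grasp_force: 0.0
```

```bash
cat >> h.py <<'E'
def scan(rows,z=59,name=None):
    p,r,im=wrist(); h=np.load('house.npz'); g=cv2.cvtColor(im,cv2.COLOR_RGB2GRAY).astype(int)
    if name: np.savez(name,p=p,q=r.as_quat(),im=im)
    for row in rows:
        e=np.array([k for k,v in enumerate(np.diff(g[row])) if abs(v)>8 and (k<130 or k>430)])
        if len(e)==0: continue
        X=R.from_euler('z',-float(h['th'])).apply(ray(np.c_[e+.5,np.full(len(e),row)],p,r,z)-np.r_[h['t'],0])
        print(row,[(int(a),int(np.diff(g[row])[a]),round(float(x),1)) for a,x in zip(e,X[:,0])])
    for col in (200,330): print(col,[(k,int(v)) for k,v in enumerate(np.diff(g[:,col])) if abs(v)>8])
E
python3 - <<'E'
from h import *
goh(0,3,7); scan((20,100,180,220,240),name='w8.npz')
d=np.load('w7.npz'); g=cv2.cvtColor(d['im'],cv2.COLOR_RGB2GRAY).astype(int)
for row in (20,100,180,220): print('w7',row,[(k,int(v)) for k,v in enumerate(np.diff(g[row])) if abs(v)>8 and (k<130 or k>430)])
E
```

```text
now in housing [  0.9 -29.    7. ]
t 17.3 p [557.  -35.5   7. ] F [ 0.2 -0.4 -0.5] dp units [ 1.28 -0.04  0.  ]
 tool-y yaw 1.9 tilt z [-0.  0. -1.]
 turn about tool z -0.09
20 [(65, -20, -72.0), (66, -39, -71.7), (80, 34, -67.1), (81, 9, -66.7), (91, -21, -63.4), (93, 13, -62.8), (464, -12, 59.0), (465, -13, 59.3), (466, 20, 59.7), (478, 37, 63.6), (479, -71, 63.9), (480, -45, 64.3), (496, 11, 69.5), (497, 67, 69.8)]
100 [(78, -49, -71.7), (79, -12, -71.4), (85, 30, -69.3), (86, 15, -69.0), (96, -26, -65.5), (98, 15, -64.8), (460, -12, 61.0), (462, 14, 61.7), (473, -28, 65.6), (474, -47, 65.9), (475, -10, 66.3), (485, 66, 69.7), (486, 19, 70.1)]
180 [(89, -11, -72.2), (90, -16, -71.8), (91, 9, -71.5), (101, -20, -67.8), (103, 16, -67.0), (455, -9, 63.0), (469, -46, 68.1), (470, -24, 68.5), (473, 57, 69.6), (474, 27, 70.0)]
220 [(92, -28, -73.4), (103, -19, -69.2), (105, 14, -68.5), (455, 9, 65.0), (467, 11, 69.5)]
240 [(93, -21, -74.3), (466, 10, 70.3)]
200 [(224, -9), (225, -19), (226, -20), (227, 10), (228, 29), (229, 10), (244, -26), (245, 13), (246, 26), (382, -38), (383, -62)]
330 [(59, -13), (60, -14), (78, -13), (79, -12), (97, -10), (98, -11), (114, 25), (115, 18), (224, -11), (225, -22), (226, -19), (227, 28), (228, 23), (244, -17), (245, 15), (246, 19), (366, -23), (367, -46), (368, -24)]
w7 20 [(65, -32), (67, 11), (78, -19), (80, 13), (489, -16), (490, -46), (491, -12), (495, 46), (496, 38)]
w7 100 [(77, -29), (89, -25), (91, 15), (478, -14), (479, -45), (480, -11), (483, 17), (484, 67)]
w7 180 [(89, -33), (100, -22), (102, 15), (467, -20), (468, -41), (469, -9), (471, 10), (472, 71), (473, 12)]
w7 220 [(95, -35), (106, -15), (108, 13), (462, 14), (463, 9)]
```

Emit:
play_rows(series=[{"hand":-1,"dp":[0.2,0,0],"angular":[0,0,0]},{"hand":-1,"dp":[0.2,0,0],"angular":[0,0,0]},{"hand":-1,"dp":[0.2,0,0],"angular":[0,0,0]},{"hand":-1,"dp":[0.16,0,0],"angular":[0,0,0]},{"hand":-1,"dp":[0.16,0,0],"angular":[0,0,0]}])

```text
t: 17.85
ee_pos: [556.4, -11.8, 7.3]
orientation: [0.0, 0.695, 0.719, -0.0]
wrist_force: [0.0, -1.2, -0.4]
gripper_width: 0.998
grasp_force: 0.4
```

Emit:
play_rows(series=[{"hand":-1,"dp":[0.12,0,0],"angular":[0,0,0]},{"hand":-1,"dp":[0.12,0,0],"angular":[0,0,0]}])

```text
t: 18.05
ee_pos: [556.2, -6.0, 7.3]
orientation: [0.0, 0.695, 0.719, -0.0]
wrist_force: [-1.0, -2.1, 0.7]
gripper_width: 1.0
grasp_force: 0.6
```

```bash
python3 - <<'E'
from h import *
goh(0,3,7); scan((20,100,180,220,240),name='w9.npz')
E
```

```text
now in housing [1.1 0.5 7.3]
t 18.05 p [556.2  -6.    7.3] F [-1.  -2.1  0.7] dp units [ 0.1  -0.05  0.01]
 tool-y yaw 1.94 tilt z [-0. -0. -1.]
 turn about tool z -0.04
20 [(65, -20, -71.9), (66, -39, -71.6), (67, -9, -71.3), (82, 18, -66.3), (83, 31, -66.0), (94, -26, -62.4), (96, 15, -61.7), (461, -10, 58.3), (463, 15, 58.9), (475, 42, 62.9), (476, 46, 63.2), (478, -32, 63.9), (479, -105, 64.2), (480, -33, 64.5), (496, 57, 69.8), (497, 28, 70.1)]
100 [(78, -51, -71.7), (79, -12, -71.3), (89, 33, -67.9), (90, 13, -67.5), (100, -23, -64.0), (102, 16, -63.3), (455, -10, 59.6), (469, -41, 64.5), (470, -32, 64.8), (484, 48, 69.7), (485, 35, 70.0)]
180 [(90, -53, -71.8), (91, -17, -71.4), (95, 24, -69.9), (96, 27, -69.6), (106, -22, -65.9), (108, 15, -65.1), (452, 9, 62.2), (463, -43, 66.2), (464, -30, 66.6), (472, 29, 69.6), (473, 55, 69.9)]
220 [(96, -54, -71.8), (97, -16, -71.4), (98, 16, -71.1), (99, 33, -70.7), (109, -20, -66.9), (111, 13, -66.1), (449, 9, 63.0), (460, -42, 67.2), (461, -29, 67.6), (466, 19, 69.5), (467, 63, 69.9)]
240 [(99, -55, -71.8), (100, 13, -71.5), (101, 22, -71.1), (110, -10, -67.6), (111, -15, -67.2), (112, 12, -66.8), (113, 12, -66.4), (458, -15, 67.5), (459, -47, 67.9), (460, -12, 68.3), (463, 18, 69.4), (464, 64, 69.8)]
200 [(246, -16), (247, -22), (248, 21), (249, 23), (262, -20), (263, 12), (264, 21), (382, -40), (383, -65), (395, -10)]
330 [(50, -27), (51, -32), (140, 10), (141, 50), (142, 26), (246, -19), (247, -23), (248, 23), (249, 23), (262, -17), (263, 9), (264, 23), (366, -25), (367, -46), (368, -27)]
```

Emit:
play_rows(series=[{"hand":-1,"dp":[0.1,0,0],"angular":[0,0,0]},{"hand":-1,"dp":[0.08,0,0],"angular":[0,0,0]}])

```text
t: 18.3
ee_pos: [556.2, -1.7, 7.4]
orientation: [0.0, 0.695, 0.719, 0.0]
wrist_force: [0.6, -0.5, -0.3]
gripper_width: 0.999
grasp_force: 0.3
```

Emit:
play_rows(series=[{"hand":-1,"dp":[0.06,0,0],"angular":[0,0,0]},{"hand":-1,"dp":[0,0,0],"angular":[0,0,0]}])

```text
t: 18.5
ee_pos: [556.0, 0.0, 7.3]
orientation: [-0.0, 0.695, 0.719, 0.0]
wrist_force: [0.3, 0.7, -0.1]
gripper_width: 1.003
grasp_force: 0.0
```

```bash
python3 - <<'E'
from h import *
goh(0,8,7); scan((100,240),name='w10.npz')
E
```

```text
now in housing [1.1 6.6 7.3]
t 18.5 p [556.    0.    7.3] F [ 0.3  0.7 -0.1] dp units [ 0.06 -0.05  0.01]
 tool-y yaw 1.94 tilt z [ 0.  0. -1.]
 turn about tool z -0.04
100 [(78, -50, -71.7), (79, -13, -71.4), (90, 21, -67.5), (91, 30, -67.2), (101, -13, -63.7), (102, -13, -63.3), (103, 11, -63.0), (104, 15, -62.6), (456, 12, 60.0), (468, -49, 64.1), (469, -23, 64.5), (484, 58, 69.7), (485, 26, 70.1)]
240 [(99, -53, -71.8), (100, -15, -71.5), (103, 32, -70.3), (104, 13, -69.9), (113, -18, -66.4), (115, 14, -65.6), (456, -44, 66.8), (457, -23, 67.1), (463, 18, 69.5), (464, 62, 69.9)]
200 [(248, -9), (249, -23), (251, 25), (252, 17), (264, 12), (265, 58), (267, -35), (268, -21), (382, -42), (383, -66), (395, -9)]
330 [(55, -19), (56, -34), (57, -16), (145, 26), (146, 44), (147, 20), (248, -11), (249, -18), (250, -19), (251, 26), (252, 21), (264, -15), (266, 18), (366, -24), (367, -47), (368, -26)]
```

Emit:
play_rows(series=[{"hand":-1,"dp":[-0.1,0,-0.2],"angular":[0,0,0]},{"hand":-1,"dp":[0,-0.03,-0.7],"angular":[0,0,0]},{"hand":-1,"dp":[0.5,-0.03,0],"angular":[0,0,0]},{"hand":-1,"dp":[0.57,0,0],"angular":[0,0,0]},{"hand":-1,"dp":[0,0,0.3],"angular":[0,0,0]}])

```text
t: 19.05
ee_pos: [554.1, 25.9, 22.5]
orientation: [0.0, 0.694, 0.72, 0.001]
wrist_force: [0.0, -0.5, -0.2]
gripper_width: 1.004
grasp_force: 0.0
```

```bash
python3 - <<'E'
from h import *
goh(-1,31,16)
E
```

```text
now in housing [ 0.1 32.5 22.5]
t 19.05 p [554.1  25.9  22.5] F [ 0.  -0.5 -0.2] dp units [-0.06 -0.05  0.26]
 tool-y yaw 2.05 tilt z [ 0.001  0.001 -1.   ]
 turn about tool z 0.07
```

Emit:
play_rows(series=[{"hand":-1,"dp":[-0.06,-0.04,0.1],"angular":[0,0,0]},{"hand":-1,"dp":[0,0,0.1],"angular":[0,0,0]},{"hand":-1,"dp":[0,0,0.08],"angular":[0,0,0]}])

```text
t: 19.35
ee_pos: [552.3, 22.3, 14.6]
orientation: [-0.0, 0.695, 0.719, -0.0]
wrist_force: [-1.9, 1.0, 5.5]
gripper_width: 1.0
grasp_force: 2.6
```

Emit:
play_rows(series=[{"hand":-1,"dp":[0,0,0.04],"angular":[0,0,0]},{"hand":-1,"dp":[0,0,0.04],"angular":[0,0,0]}])

```text
t: 19.55
ee_pos: [552.8, 22.7, 13.8]
orientation: [-0.0, 0.695, 0.719, 0.001]
wrist_force: [-3.2, 2.7, 6.4]
gripper_width: 0.996
grasp_force: 3.6
```

Emit:
play_rows(series=[{"hand":-1,"dp":[0,0,0.04],"angular":[0,0,0]},{"hand":-1,"dp":[0,0,0.03],"angular":[0,0,0]}])

```text
t: 19.75
ee_pos: [553.3, 22.9, 12.7]
orientation: [-0.0, 0.695, 0.719, 0.001]
wrist_force: [-2.5, 2.7, 8.9]
gripper_width: 0.999
grasp_force: 4.5
```

Emit:
play_rows(series=[{"hand":-1,"dp":[0,0,0.04],"angular":[0,0,0]},{"hand":-1,"dp":[0,0,0.04],"angular":[0,0,0]}])

```text
t: 19.95
ee_pos: [553.7, 22.9, 11.2]
orientation: [0.0, 0.695, 0.719, 0.001]
wrist_force: [-3.8, 2.6, 12.7]
gripper_width: 1.002
grasp_force: 6.1
```

Emit:
play_rows(series=[{"hand":-1,"dp":[0,0,0.04],"angular":[0,0,0]},{"hand":-1,"dp":[0,0,0.04],"angular":[0,0,0]}])

```text
t: 20.15
ee_pos: [553.4, 22.1, 8.1]
orientation: [0.001, 0.695, 0.719, 0.0]
wrist_force: [1.3, 0.4, 2.2]
gripper_width: 1.0
grasp_force: 1.3
```

Emit:
play_rows(series=[{"hand":-1,"dp":[0,0,0.04],"angular":[0,0,0]},{"hand":-1,"dp":[0,0,0.04],"angular":[0,0,0]}])

```text
t: 20.35
ee_pos: [553.0, 22.1, 5.8]
orientation: [0.0, 0.695, 0.719, 0.0]
wrist_force: [-4.2, -0.0, 12.5]
gripper_width: 1.002
grasp_force: 6.2
```

Emit:
play_rows(series=[{"hand":-1,"dp":[0,0,0.03],"angular":[0,0,0]},{"hand":-1,"dp":[0,0,0.03],"angular":[0,0,0]}])

```text
t: 20.55
ee_pos: [553.1, 22.1, 5.7]
orientation: [0.001, 0.695, 0.719, 0.0]
wrist_force: [-5.6, -0.6, 20.5]
gripper_width: 0.999
grasp_force: 10.3
```

Emit:
play_rows(series=[{"hand":-1,"dp":[0,0,-0.2],"angular":[0,0,0]},{"hand":-1,"dp":[0,0,-0.6],"angular":[0,0,0]},{"hand":-1,"dp":[-0.6,0,-0.9],"angular":[0,0,0]},{"hand":-1,"dp":[-0.9,0,-0.9],"angular":[0,0,0]},{"hand":-1,"dp":[-0.9,0,-0.9],"angular":[0,0,0]}])

```text
t: 21.05
ee_pos: [554.3, -38.1, 91.8]
orientation: [-0.0, 0.695, 0.719, -0.0]
wrist_force: [1.6, 0.1, 0.9]
gripper_width: 1.0
grasp_force: 0.0
```

```bash
python3 - <<'E'
from h import *
goh(-1,31,16); p,r,im=wrist(); np.savez('w11.npz',p=p,q=r.as_quat(),im=im)
cv2.imwrite('pics/w11.png',cv2.convertScaleAbs(cv2.resize(im[:300,80:480,::-1],(800,600),interpolation=cv2.INTER_CUBIC),alpha=1.2))
E
```

```text
now in housing [ -1.9 -31.5  91.8]
t 21.05 p [554.3 -38.1  91.8] F [1.6 0.1 0.9] dp units [2.5  0.04 3.03]
 tool-y yaw 1.97 tilt z [-0.001  0.    -1.   ]
 turn about tool z -0.01
```

View pics/w11.png

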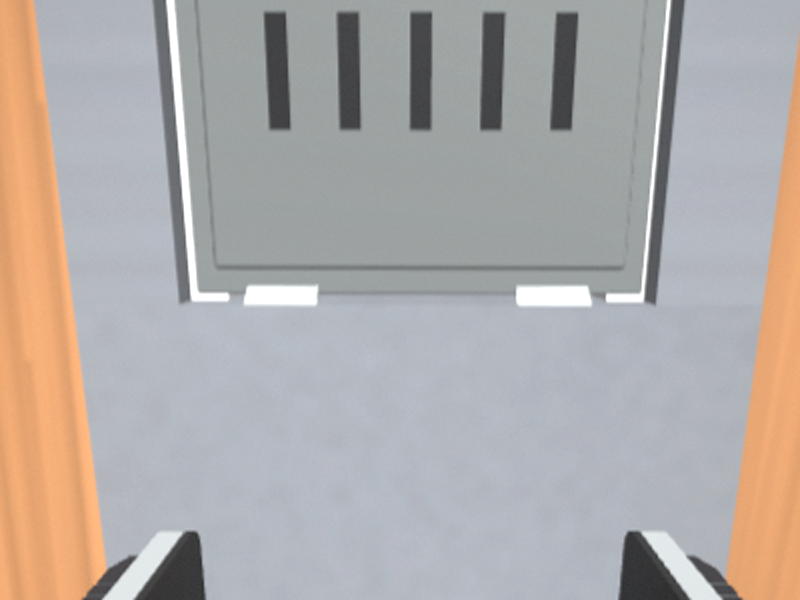

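Both catches, at (280,295) and (553,295), lie over the rear flange edge. The cover sits centred in the bay and looks level, with the ledges showing evenly on both sides. I'm handing it in.

```bash
python3 -c "
from plant import arm
print(arm.sign_off())"
```

```text
the job is handed in; nothing more can be done
None
```

The cover is seated in the bay: pressing took at most about 21 N, the last wrist picture shows both catches over its rear edge, and the job was handed in at about 21 s of robot time.

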